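# Load the order tray from the push-latch parts drawer

### The arm

A 6-joint arm with a two-finger parallel gripper is mounted at the origin on the work surface. World frame = base frame: x ahead of the robot, y to its left, z up, the work surface at z = 0. Lengths are in m, angles in rad, forces in N, time in s.
With the tool pointing down it reaches from about 0.375 to 0.9 m from the base axis. Payload 3.1 kg.
Tool frame: the origin (TCP) lies at the very end of the fingers, on their centre line; the grasp point (between the pads) lies 19 mm behind it; z points along the fingers, y is the line along which they close (so a half turn about z gives the same grasp; the last joint's range is limited). The gripper opens to 85 mm and grips with 20 to 120 N. Pads are 22 mm wide; open, the fingers measure 114 mm over their backs; the gripper's body (76 mm by 85 mm) begins 54 mm behind the grasp point. The pads swing forward as they close: fully open they stand 13 mm farther back than shut.
Start: joints at [-1.514, 0.527, 1.433, -0, 1.181, -0.178], TCP at [0.145, -0.608, 0.231] pointing down, gripper open.
Joint ranges: [-3.08, 3.08], [-0.75, 2.2], [0.22, 2.44], [-1.43, 4.57], [0, 2.65], [-2.85, 2.85]. Speed limits (rad/s): [2.79, 2.79, 3.14, 3.14, 3.14, 3.14].

### API

Orientations are given as a unit quaternion [x, y, z, w].
In Python, from station import manip gives the robot as it stands.
- The arm moves only by the shell command python3 -m handwheel 'ROWS' [FORCE]. ROWS is JSON, a list of rows, each a list of 7 numbers: the shift along the world's x, y, z in mm, then the turn, a rotation vector about the world's x, y, z in degrees, then the opening, from 0 (shut) to 1 (fully open). A call has exactly 10 rows; each row shifts and turns the commanded pose from where the row before left it; what a row does not reach is not made up. A row lasts 1/8 s, in which the tool goes at most 62.5 mm and 10.7 degrees, less where a joint would pass 70% of its speed; a pose out of reach is approached as far as the arm can. A call is refused whole if a number of a shift passes 62.5 or a number of a turn 10.7, either way. A call with a gripper value outside its range is refused whole. The fingers move at their own pace and stop on an object; FORCE is the grip in N (left out, the last holds). Time passes only in rows, so rows that do not move let the fingers close, or fill a call up. It gives the time, the measured TCP pose, the force, the opening and the grip force at its end, in the units of the state.
- manip.sense(): the state, without advancing time (a new reading comes with each control period).
- manip.snapshot(name): name is "scene" or "top" or "wrist"; returns the picture (480x640x3 uint8, red, green, blue); there is no depth.
- manip.get_calibration(name): a dict with "K" (3x3 intrinsics, pixels), "rvec" (rotation vector, rad) and "tvec" (3), from world to camera coordinates, as OpenCV has them. Camera axes: x right, y down, z forward; pixel columns grow to the right and rows downward; lengths in m; the calibration is good to about 2 mm. A picture is of the moment at which its call begins: read the wrist's pose just before it. get_calibration takes no time and is no camera call; for the wrist camera it gives the pose at the moment of the call.
- manip.sign_off(): hands the job in; it is judged then, once.
The state is a dict: "t": time; "q": joint angles; "qd": joint speeds; "tau": joint torques, N m; "tcp_pos": TCP position; "tool_rot": TCP orientation; "force": force on the tool from outside, world axes, zero at the start; "ft_torque": the same for the moment, N m; "finger_gap": opening from 0.0 (shut) to 1.0 (fully open); "gripper_force": force on a finger pad.
Only numpy, scipy, OpenCV 4.12 (cv2) and the standard library are available. Lean on these libraries where they do the work, as an engineer would, in place of code of your own. Each camera call takes 0.05 s, during which the arm holds its last target. There are 200 camera calls.

### The job

Get the order ready on the packing bench: squeeze the release lever on the order tray's follower block, slide the block to the last notch and let go so that it locks there. Press the parts drawer's front in so that it springs out, pull it well open, stand every carton that is in it upright in the tray between the fixed end and the follower block, and push the drawer shut again so that it stays latched. Leave the stapler, the tape gun and the roll of labels where they are.

Things in the scene. Friction and masses are not known exactly. Their poses are not given: they have to be found in the camera images.
- cabinet: Grey steel parts drawer unit on the bench, its one drawer facing the robot: case 280 mm deep, 270 mm wide, 122 mm high. Origin on the bench, midway across the unit, 20 mm out from the face of the shut drawer; x level into the case, y along the front, z up. A fixed stack of card 28 mm high lies on the case, 80 mm back from its face.
- drawer (a joint): Push-latch drawer without handle. Value in m: 0 = shut and latched (cannot be pulled), positive = out towards the robot, stop at 0.19. Pressed in to its hard stop (-0.008; the spring gives 4 to 6 N) and let go, it springs out to 0.03-0.055 and stays; then pull, 1 N. To shut: push to the same stop, back off; it returns to 0 latched. Pressed less than 7 mm it does not change over.
- drawer_face (a point): Middle of the outer face of the drawer front, 17 mm below its top edge, 95 mm above the bench; moves with the drawer; axes as the unit's (x = the way to press). The flat front is 250 mm wide, 98 mm high, 12 mm thick, its top edge 10 mm below the case top. When latched, 10 mm are left between front and case.
- drawer_top (a point): Middle of the top edge of the drawer front, half-way through its 12 mm thickness, 112 mm above the bench; moves with the drawer; axes as the unit's. Once the drawer has sprung out, its front can be pinched here from above along x, one finger before it and one behind it. The cartons stand some 70 mm behind the front.
- tray: Aluminium order tray fixed to the bench. Origin on the bench; x across, y along it (the way the follower block opens), z up. Floor 6 mm thick, y = -146 to 144 mm. Fixed end plate 72 mm wide, 78 mm high, inner face at y = -140 mm. Rims 20 mm high leave 72 mm between them (x = -36 to 36 mm). A rail with five notches 42 mm apart runs outside the +x rim, out to x = 46 mm.
- follower (a joint): Follower block of the tray: plate 68 mm wide, 75 mm high, with a grip behind it, sliding to tray +y. Value in m: 0 = first notch (start); then 0.042, 0.084, 0.126; 0.168 = last notch, at the end stop (0.169). The plate's face towards the fixed end is at tray y = -85 mm + value. In a notch it has 2 mm play and cannot be forced; unlatched it slides with 1 N.
- squeeze_lever (a joint): Spring release lever of the follower block. Value in rad: 0 = let go, its tooth in a notch; about 0.14 = let go, tooth resting on the rail between notches; 0.22 = fully squeezed. The tooth is clear of the rail from 0.16 on. 3 to 6 N at the grip squeeze it.
- follower_grip (a point): Middle of the block's grip, 90 mm above the bench; moves with the block; axes as the tray's. The grip is two black upright bars 24 mm wide in y, tops 106 mm above the bench: a fixed post, outer face 27 mm to -x, and the lever, outer face 27 mm to +x (17 mm when squeezed). Pinch both together along x from above. The plate stands 20 mm off at -y, top 75 mm above the bench.
- stapler: Black and steel hand stapler on the bench, 120 mm long in its x, 36 mm wide, 60 mm high; origin at the centre of its underside. To be left alone.
- tape_gun: Packing tape gun lying on the bench, 210 mm long in x, 60 mm wide, 92 mm high; origin at bench level near its middle. To be left alone.
- label_roll: Roll of labels lying on its flat side on the bench, 90 mm across, 50 mm high; origin at the centre of its underside. To be left alone.
- carton1_center (a point): Centre of a plain kraft carton (all alike): 58 mm in its x, 46 mm in its y, 64 mm high, 0.11 to 0.22 kg; z up when upright. Two to four stand in a row across the drawer, centres 105 to 115 mm behind its face, on the drawer floor 30 mm above the bench; the drawer's side walls, 225 mm apart, reach 60 mm above the bench. None if absent.
- carton2_center (a point): Centre of a plain kraft carton (all alike): 58 mm in its x, 46 mm in its y, 64 mm high, 0.11 to 0.22 kg; z up when upright. Two to four stand in a row across the drawer, centres 105 to 115 mm behind its face, on the drawer floor 30 mm above the bench; the drawer's side walls, 225 mm apart, reach 60 mm above the bench. None if absent.
- carton3_center (a point): Centre of a plain kraft carton (all alike): 58 mm in its x, 46 mm in its y, 64 mm high, 0.11 to 0.22 kg; z up when upright. Two to four stand in a row across the drawer, centres 105 to 115 mm behind its face, on the drawer floor 30 mm above the bench; the drawer's side walls, 225 mm apart, reach 60 mm above the bench. None if absent.
- carton4_center (a point): Centre of a plain kraft carton (all alike): 58 mm in its x, 46 mm in its y, 64 mm high, 0.11 to 0.22 kg; z up when upright. Two to four stand in a row across the drawer, centres 105 to 115 mm behind its face, on the drawer floor 30 mm above the bench; the drawer's side walls, 225 mm apart, reach 60 mm above the bench. None if absent.

How it is judged:
On the way, in this order (a step that is already met when the one before it is completed fails the run):
1. the drawer's front has been pressed in past its shut position (value of joint drawer below -0.005 m), for 0.02 s.
2. the drawer has been pulled well open (more than 130 mm) (value of joint drawer above 0.13 m), for 0.2 s.
At the end, for the whole second after the job is handed in: Follower block locked in the last notch (joint above 0.163, lever below 0.05 rad); every carton upright (0.12 rad), at rest on the tray floor between fixed end and block (tray x within 16 mm, y -125 to 68 mm, centre below 44 mm); drawer latched shut (joint within 4 mm of 0) (value of joint follower above 0.163 m and value of joint squeeze_lever below 0.05 rad and value of joint drawer between -0.004 and 0.004 m and velocity of joint drawer below 0.01 m/s and x of carton1_center in the frame of tray between -0.016 and 0.016 m and y of carton1_center in the frame of tray between -0.125 and 0.068 m and z of each of carton1_center, carton2_center, carton3_center, carton4_center in the frame of tray below 0.044 m and angle between each of carton1_center, carton2_center, carton3_center, carton4_center's own z axis and vertical below 0.12 rad and linear speed of each of carton1, carton2, carton3, carton4 below 0.02 m/s and x of carton2_center in the frame of tray between -0.016 and 0.016 m and y of carton2_center in the frame of tray between -0.125 and 0.068 m and x of carton3_center in the frame of tray between -0.016 and 0.016 m and y of carton3_center in the frame of tray between -0.125 and 0.068 m and x of carton4_center in the frame of tray between -0.016 and 0.016 m and y of carton4_center in the frame of tray between -0.125 and 0.068 m); the robot touches nothing.
It fails at once if the stapler is moved by more than 30 mm (distance of stapler from where it was at the start of the episode above 0.03 m).
It fails at once if the tape gun is moved by more than 30 mm (distance of tape_gun from where it was at the start of the episode above 0.03 m).
It fails at once if the label roll is moved by more than 30 mm (distance of label_roll from where it was at the start of the episode above 0.03 m).
Of carton1, carton2, carton3, carton4 only 2 to 4 are there at a start; the rules pass over those that are not, and their reading is None.
At some moment in a run one of carton1, carton2, carton3, carton4 may be knocked a few centimetres aside while the robot is not near it.
Once in a run the grip may slacken for a moment while it holds something.
It also fails if it takes over 210 s, if anything falls off the work surface, if the arm or the gripper's body presses on something with over 40 N, if the wrist force passes 120 N, or if a joint passes its speed limit or range.

## Working session

There is one attempt and no reset: what is moved stays moved. The work goes in short steps, Python scripts to look and compute and a shell command to move; the robot and the scene stay as the last step left them, time stands still between calls to the robot, and variables do not carry over. Pictures are saved under pics/ and viewed, at most 14 in all, crops included, and the job is handed in when it is done.

```bash
ls; mkdir -p pics; cat > h.py <<'E'
import numpy as np,cv2
from station import manip
def cal(n):
    c=manip.get_calibration(n); return np.array(c["K"],float),np.array(c["rvec"],float),np.array(c["tvec"],float)
def ray(n,u,v,z,c=None):
    K,r,t=c or cal(n); R=cv2.Rodrigues(r)[0]; o=-R.T@t.ravel()
    d=R.T@np.linalg.inv(K)@np.array([u,v,1.0]); return o+d*(z-o[2])/d[2]
def proj(n,P,c=None):
    K,r,t=c or cal(n); return cv2.projectPoints(np.array(P,float).reshape(-1,1,3),r,t,K,None)[0].reshape(-1,2)
def snap(n,f,crop=None,s=1):
    im=manip.snapshot(n)[:,:,::-1]
    if crop: x0,y0,x1,y1=crop; im=im[y0:y1,x0:x1]
    cv2.imwrite("pics/"+f,cv2.resize(im,None,fx=s,fy=s,interpolation=cv2.INTER_CUBIC)); return im
E
python3 - <<'E'
from h import *
a=snap("scene","s0.png");b=snap("top","t0.png")
for n in("scene","top"):
    K,r,t=cal(n);R=cv2.Rodrigues(r)[0];print(n,K.tolist(),(-R.T@t.ravel()).round(3))
print(manip.sense())
E
```

```text
pics
scene [[479.9561053970602, 0.0, 326.6934425608586], [0.0, 479.9561053970602, 243.49119910943583], [0.0, 0.0, 1.0]] [ 1.053 -0.481  0.748]
top [[468.1563193722966, 0.0, 326.5196081017399], [0.0, 468.1563193722966, 236.77720553097944], [0.0, 0.0, 1.0]] [0.479 0.053 1.024]
{'t': 0.1, 'q': array([-1.51450430e+00,  5.28368688e-01,  1.43378287e+00, -3.12131275e-05,
        1.18142268e+00, -1.78497009e-01]), 'qd': array([ 1.34573091e-03, -2.50016626e-03, -3.36091677e-03, -7.48202543e-05,
        4.76689008e-04, -1.59277652e-03]), 'tau': array([-2.14757756e-04, -4.43304598e+01, -1.78586805e+01, -1.36692361e-04,
        3.88430228e-03,  2.01822439e-05]), 'tcp_pos': array([ 0.14538318, -0.60718208,  0.23043149]), 'tool_rot': array([ 9.93115991e-01,  1.17130899e-01,  4.60967659e-05, -9.89826375e-04]), 'force': array([-0.45037232,  0.66783837,  0.22442216]), 'ft_torque': array([0.00790934, 0.0383595 , 0.00621859]), 'gripper_force': 0.0, 'finger_gap': 1.003454281991736}
```

View pics/t0.png

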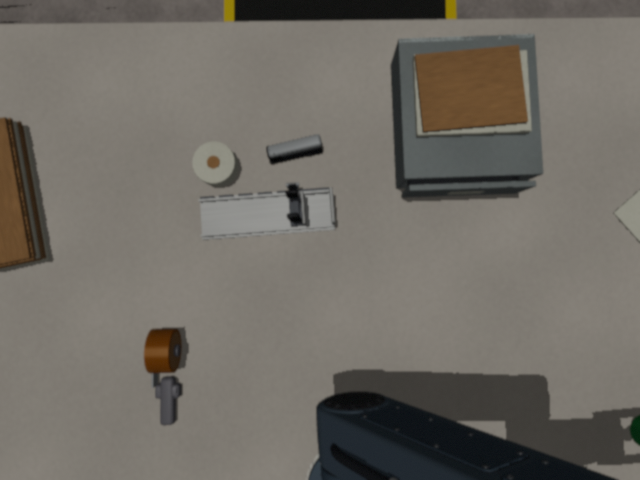

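View pics/s0.png

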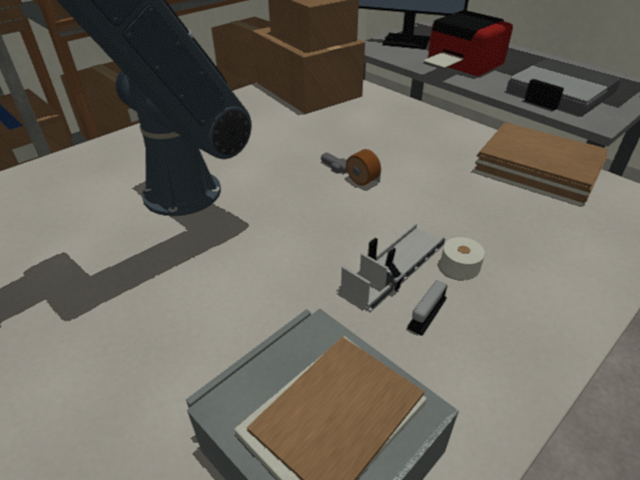

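The top view has image up as world +x and left as +y. The tray is around (268,212) with its fixed end on the right at (331,208) and the block at (295,205). The cabinet front is near (470,186), the stapler at (295,148), the roll at (214,163) and the tape gun at (165,370). I'll enlarge crops to measure.

```bash
python3 - <<'E'
import cv2
a=cv2.imread("pics/t0.png")
cv2.imwrite("pics/c1.png",cv2.resize(a[125:250,185:345],None,fx=5,fy=4.8*5/4.8,interpolation=cv2.INTER_CUBIC)[:600])
cv2.imwrite("pics/c2.png",cv2.resize(a[25:205,385:555],None,fx=3.3,fy=3.3,interpolation=cv2.INTER_CUBIC)[:600])
E
```

```text
(no output)
```

View pics/c1.png

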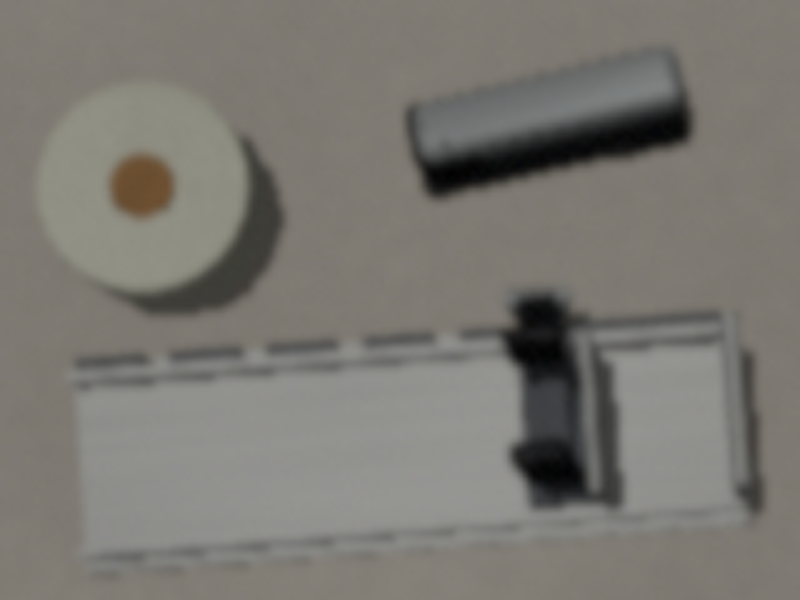

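View pics/c2.png

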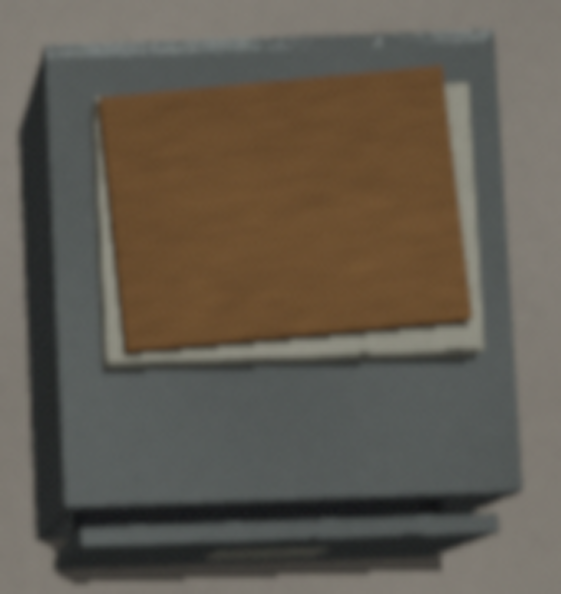

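c1 (5x crop) shows the tray, with the end plate's inner top corners at (723,317) and (737,490), the block plate near (592,332)–(606,490), and the left floor corners at (75,387) and (85,558). c2 (3.3x crop) shows the case-top corners at (47,48), (493,35), (520,492) and (65,508), and the drawer front's top edge at y≈520–545. Next I'll fit poses to these.

```bash
cat > fit.py <<'E'
from h import *
from scipy.optimize import least_squares
def fit(n,M,P,x0):
    c=cal(n);M=np.array(M,float)/1000;P=np.array(P,float)
    def W(p): 
        C,S=np.cos(p[2]),np.sin(p[2]);return np.c_[p[0]+C*M[:,0]-S*M[:,1],p[1]+S*M[:,0]+C*M[:,1],M[:,2]]
    r=least_squares(lambda p:(proj(n,W(p),c)-P).ravel(),x0,loss="soft_l1")
    print(r.x.round(4),np.degrees(r.x[2]).round(2)); print((proj(n,W(r.x),c)-P).round(1).tolist()); return r.x
if __name__=="__main__":
    P=np.array([(85,558),(75,387),(723,317),(737,490),(592,332),(606,490)])/5+[185,125]
    t=fit("top",[(-36,144,20),(36,144,6),(36,-140,78),(-36,-140,78),(34,-85,75),(-34,-85,75)],P,[.55,.15,0])
    P=np.array([(47,48),(493,35),(520,492),(65,508),(80,530),(497,520)])/3.3+[385,25]
    k=fit("top",[(322,135,122),(322,-135,122),(42,-135,122),(42,135,122),(26,125,112),(26,-125,112)],P,[.55,-.2,0])
    def wp(p,x,y,z):
        C,S=np.cos(p[2]),np.sin(p[2]);return np.array([p[0]+C*x-S*y,p[1]+S*x+C*y,z]).round(4)
    print("grip",wp(t,0,-.065,.09), "grip end",wp(t,0,.103,.09),"face",wp(k,.02,0,.095))
    for n,q in(("grip post top",(548,462)),("lever top",(540,345))):
        print(n,ray("top",q[0]/5+185,q[1]/5+125,.106).round(4))
    # scene-camera check
    print(proj("scene",[wp(t,.036,-.14,.078),wp(t,-.036,-.14,.078),wp(t,-.036,.144,.02),wp(k,.02,.125,.112),wp(k,.042,.135,.122),wp(k,.042,-.135,.122)]).round(0).tolist())
E
python3 fit.py
```

```text
[0.589  0.1864 0.0702] 4.02
[[-1.0, -0.8], [0.7, 1.1], [0.4, -0.6], [0.4, -0.1], [-0.2, -0.3], [-0.4, 1.2]]
[ 0.6048 -0.2308  0.0217] 1.24
[[-0.9, -1.0], [0.5, -1.5], [0.6, 0.2], [-0.6, -0.3], [-0.5, 1.9], [0.7, 0.9]]
grip [0.5936 0.1215 0.09  ] grip end [0.5818 0.2891 0.09  ] face [ 0.6248 -0.2304  0.095 ]
grip post top [0.5721 0.1196 0.106 ]
lever top [0.6185 0.1225 0.106 ]
[[369.0, 282.0], [341.0, 265.0], [415.0, 224.0], [307.0, 308.0], [319.0, 308.0], [186.0, 409.0]]
```

```bash
python3 - <<'E'
import cv2
a=cv2.imread("pics/s0.png")
cv2.imwrite("pics/c3.png",cv2.resize(a[215:480,180:470],None,fx=2.25,fy=2.25,interpolation=cv2.INTER_CUBIC)[:600])
E
```

```text
(no output)
```

View pics/c3.png

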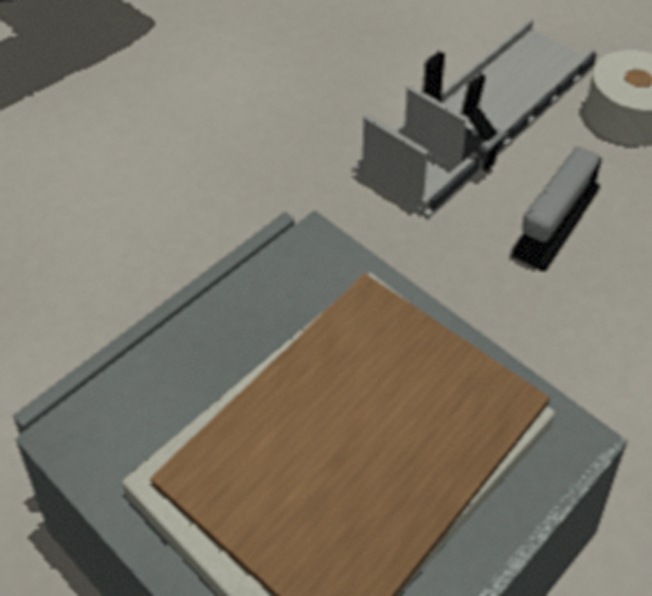

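The tray sits at about (0.589, 0.186) with yaw 4.0°, and the cabinet at (0.605, -0.231) with yaw 1.2°. In the scene crop the plate corners are at (430,155) and (363,119), which agrees with the projection to within about 3 px. I'm moving above the follower grip.

```bash
python3 -m handwheel '[[32,52,0,0,0,8.1,1],[32,52,0,0,0,8.1,1],[32,52,0,0,0,8.1,1],[32,52,0,0,0,8.1,1],[32,52,0,0,0,8.1,1],[32,52,0,0,0,8.1,1],[32,52,0,0,0,8.1,1],[32,52,0,0,0,8.1,1],[32,52,0,0,0,8.1,1],[32,52,0,0,0,8.1,1]]' 30
python3 -m handwheel '[[31,52,0,0,0,0,1],[31,52,0,0,0,0,1],[31,52,0,0,0,0,1],[31,52,0,0,0,0,1],[0,0,-40,0,0,0,1],[0,0,-30,0,0,0,1],[0,0,0,0,0,0,1],[0,0,0,0,0,0,1],[0,0,0,0,0,0,1],[0,0,0,0,0,0,1]]'
python3 - <<'E'
from h import *
s=manip.sense();print(s["tcp_pos"],s["tool_rot"]);snap("wrist","w1.png")
print(proj("wrist",[[.5721,.1196,.106],[.6185,.1225,.106]]))
E
```

```text
t: 1.35
tcp_pos: [0.4661, -0.086, 0.2312]
tool_rot: [0.677, 0.736, -0.0, 0.0]
force: [0.4, -0.6, -0.6]
finger_gap: 0.997
gripper_force: 0.0
t: 2.6
tcp_pos: [0.5902, 0.12, 0.1626]
tool_rot: [0.679, 0.734, 0.001, 0.001]
force: [1.3, 0.8, 0.1]
finger_gap: 1.0
gripper_force: 0.0
[0.59017088 0.11998351 0.16261161] [0.67925626 0.73390016 0.00086027 0.00086712]
[[284.8343579  266.51198456]
 [375.41736183 267.78016178]]
```

View pics/w1.png

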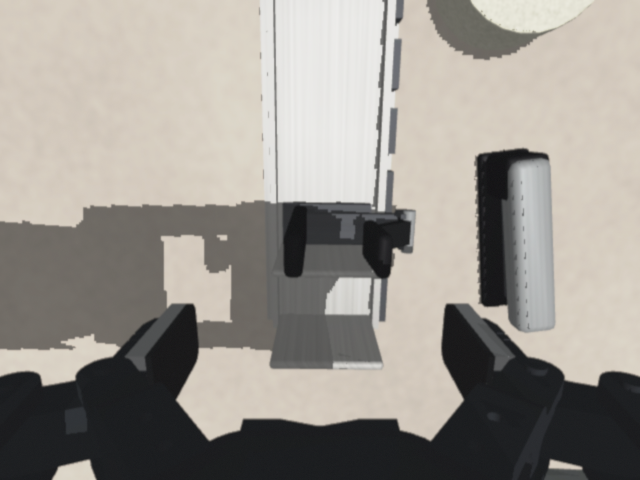

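The wrist view shows the post at about (294,250) and the lever at (382,250). The end plate's inner base line is at v≈315 and its top edge at v≈362 (u 271–382). The follower plate's top line is at v≈274. I'll refit the tray from these.

```bash
python3 - <<'E'
from fit import *
t=fit("wrist",[(-36,-140,6),(36,-140,6),(-36,-140,78),(36,-140,78)],[(278,315),(375,315),(271,362),(382,362)],[.589,.186,.07])
def wp(p,x,y,z):
    C,S=np.cos(p[2]),np.sin(p[2]);return [p[0]+C*x-S*y,p[1]+S*x+C*y,z]
for p in (t,[.589,.1864,.0702]):
    print(proj("wrist",[wp(p,-.022,-.053,.106),wp(p,-.022,-.077,.106),wp(p,.022,-.077,.106),wp(p,-.034,-.085,.075),wp(p,.034,-.085,.075)]).round(0).tolist(),np.round(wp(p,0,-.065,.09),4))
a=cv2.imread("pics/w1.png").astype(int)
for u in (288,293,298,380,385,390): print(u,a[215:290:3,u].sum(1).tolist())
E
```

```text
[0.5894 0.1886 0.0766] 4.39
[[1.9, -1.3], [-4.6, -1.2], [-1.7, 0.8], [2.5, 0.8]]
[[285.0, 239.0], [286.0, 284.0], [371.0, 284.0], [270.0, 278.0], [384.0, 278.0]] [0.5944 0.1238 0.09  ]
[[284.0, 243.0], [284.0, 288.0], [369.0, 288.0], [269.0, 281.0], [382.0, 282.0]] [0.5936 0.1216 0.09  ]
288 [147, 150, 139, 103, 76, 69, 68, 70, 72, 73, 75, 72, 73, 69, 69, 75, 74, 65, 67, 71, 80, 291, 311, 310, 310]
293 [73, 70, 67, 66, 66, 67, 68, 74, 75, 77, 77, 74, 73, 77, 74, 73, 70, 74, 75, 67, 72, 272, 308, 305, 304]
298 [58, 67, 66, 66, 68, 61, 69, 72, 71, 76, 72, 71, 75, 70, 70, 72, 72, 66, 72, 71, 87, 297, 311, 310, 310]
380 [270, 217, 152, 92, 74, 69, 70, 80, 94, 96, 98, 101, 104, 106, 112, 89, 72, 69, 73, 67, 71, 317, 583, 534, 520]
385 [269, 267, 148, 79, 102, 91, 71, 92, 119, 142, 141, 134, 129, 130, 123, 121, 112, 71, 68, 72, 73, 195, 280, 281, 280]
390 [270, 280, 127, 79, 104, 98, 99, 91, 97, 99, 98, 103, 105, 104, 105, 101, 121, 161, 264, 322, 519, 605, 610, 611, 609]
```

```bash
python3 -m handwheel '[[3,5.5,0,0,0,0,1],[0,0,-20,0,0,0,1],[0,0,-20,0,0,0,1],[0,0,-20,0,0,0,1],[0,0,-15,0,0,0,1],[0,0,-12,0,0,0,1],[0,0,0,0,0,0,0.72],[0,0,0,0,0,0,0.70],[0,0,0,0,0,0,0.66],[0,0,0,0,0,0,0.66]]' 30
python3 -m handwheel '[[0,0,0,0,0,0,0.64],[0,0,0,0,0,0,0.62],[0,0,0,0,0,0,0.60],[0,0,0,0,0,0,0.58],[0,0,0,0,0,0,0.56],[0,0,0,0,0,0,0.56],[0,0,0,0,0,0,0.56],[0,0,0,0,0,0,0.56],[0,0,0,0,0,0,0.56],[0,0,0,0,0,0,0.56]]'
```

```text
t: 3.9
tcp_pos: [0.5938, 0.1258, 0.0749]
tool_rot: [0.679, 0.734, 0.001, 0.001]
force: [4.5, 1.2, -3.3]
finger_gap: 0.662
gripper_force: 2.3
t: 5.15
tcp_pos: [0.595, 0.1257, 0.0749]
tool_rot: [0.679, 0.734, 0.002, 0.002]
force: [7.1, 1.1, -3.8]
finger_gap: 0.565
gripper_force: 9.7
```

```bash
python3 -m handwheel '[[-1,0,0,0,0,0,0.54],[-1,0,0,0,0,0,0.5],[-1,0,0,0,0,0,0.4],[0,0,0,0,0,0,0.3],[0,0,0,0,0,0,0.3],[0,0,0,0,0,0,0.3],[0,0,0,0,0,0,0.3],[0,0,0,0,0,0,0.3],[0,0,0,0,0,0,0.3],[0,0,0,0,0,0,0.3]]' 30
```

```text
t: 6.4
tcp_pos: [0.5937, 0.1256, 0.075]
tool_rot: [0.68, 0.734, 0.003, 0.003]
force: [10.4, 1.6, -6.0]
finger_gap: 0.524
gripper_force: 30.9
```

```bash
python3 -m handwheel '[[-1.7,8,0,0,0,0,0.3],[-1.2,17,0,0,0,0,0.3],[-1.2,17,0,0,0,0,0.3],[-1.2,17,0,0,0,0,0.3],[-1.2,17,0,0,0,0,0.3],[-1.2,17,0,0,0,0,0.3],[-1.2,17,0,0,0,0,0.3],[-1.2,17,0,0,0,0,0.3],[-1.2,17,0,0,0,0,0.3],[-0.8,12,0,0,0,0,0.3]]'
python3 -m handwheel '[[-0.5,8,0,0,0,0,0.3],[-0.2,3,0,0,0,0,0.3],[0,1,0,0,0,0,0.3],[0,0.5,0,0,0,0,0.3],[0,0,0,0,0,0,0.3],[0,0,0,0,0,0,0.3],[0,0,0,0,0,0,0.3],[0,0,0,0,0,0,0.3],[0,0,0,0,0,0,0.3],[0,0,0,0,0,0,0.3]]'
```

```text
t: 7.65
tcp_pos: [0.5834, 0.282, 0.0751]
tool_rot: [0.679, 0.734, 0.005, 0.004]
force: [13.7, -0.6, -6.9]
finger_gap: 0.524
gripper_force: 30.7
t: 8.9
tcp_pos: [0.5826, 0.2939, 0.0751]
tool_rot: [0.68, 0.734, 0.005, 0.004]
force: [14.0, 0.2, -6.4]
finger_gap: 0.526
gripper_force: 30.8
```

```bash
python3 -m handwheel '[[0,1,0,0,0,0,0.3],[0,1,0,0,0,0,0.3],[0,1,0,0,0,0,0.3],[0,0,0,0,0,0,0.3],[0,0,0,0,0,0,0.3],[0,0,0,0,0,0,0.3],[0,0,0,0,0,0,0.3],[0,0,0,0,0,0,0.3],[0,0,0,0,0,0,0.3],[0,0,0,0,0,0,0.3]]'
```

```text
t: 10.15
tcp_pos: [0.5825, 0.2953, 0.075]
tool_rot: [0.679, 0.734, 0.003, 0.005]
force: [14.0, -4.4, -6.2]
finger_gap: 0.528
gripper_force: 31.2
```

```bash
python3 -m handwheel '[[0,-1.5,0,0,0,0,0.3],[0,0,0,0,0,0,0.6],[0,0,0,0,0,0,0.8],[0,0,0,0,0,0,0.8],[0,0,0,0,0,0,0.8],[3,0,0,0,0,0,0.72],[0,0,0,0,0,0,0.66],[0,0,0,0,0,0,0.64],[0,0,0,0,0,0,0.62],[0,0,0,0,0,0,0.62]]' 30
python3 -m handwheel '[[0,0,0,0,0,0,0.8],[0,0,0,0,0,0,1],[0,0,0,0,0,0,1],[0,0,10,0,0,0,1],[0,0,30,0,0,0,1],[0,0,40,0,0,0,1],[0,0,10,0,0,0,1],[0,0,0,0,0,0,1],[0,0,0,0,0,0,1],[0,0,0,0,0,0,1]]' 30
python3 - <<'E'
from h import *
s=manip.sense();print(s["tcp_pos"],s["tool_rot"]);snap("wrist","w2.png")
E
```

```text
t: 11.4
tcp_pos: [0.5819, 0.2959, 0.0751]
tool_rot: [0.679, 0.734, 0.002, 0.002]
force: [6.6, -0.8, -0.1]
finger_gap: 0.622
gripper_force: 3.2
t: 12.65
tcp_pos: [0.5787, 0.2953, 0.1627]
tool_rot: [0.679, 0.734, -0.001, -0.001]
force: [-0.1, -1.4, -0.2]
finger_gap: 0.997
gripper_force: 0.0
[0.57868765 0.29534644 0.16272629] [ 0.6791236   0.73402224 -0.0013562  -0.00080316]
```

View pics/w2.png

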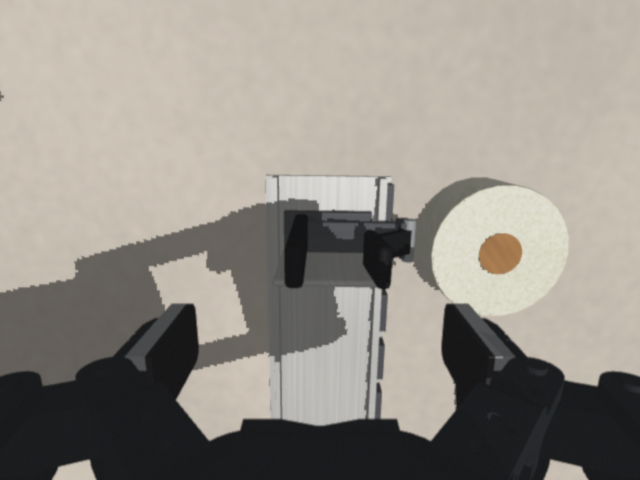

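The block sits at the tray's far end, around (340,240), and the lever has the same outline as at the start. The light-contact width also fits the lever being let go, so it's locked. Next is the drawer.

```bash
python3 -m handwheel '[[0,-55,5,0,0,-3.1,0.5],[0,-58,0,0,0,0,0],[0,-58,0,0,0,0,0],[0,-58,0,0,0,0,0],[0,-58,0,0,0,0,0],[0,-58,0,0,0,0,0],[0,-58,0,0,0,0,0],[0,-58,0,0,0,0,0],[0,-58,0,0,0,0,0],[-4,-6.5,0,0,0,0,0]]' 60
python3 -m handwheel '[[0,0,-40,0,0,0,0],[0,0,-40,0,0,0,0],[0,0,-7,0,0,0,0],[10,0,0,0,0,0,0],[10,0,0,0,0,0,0],[5,0,0,0,0,0,0],[3,0,0,0,0,0,0],[3,0,0,0,0,0,0],[0,0,0,0,0,0,0],[0,0,0,0,0,0,0]]'
```

```text
t: 13.95
tcp_pos: [0.5758, -0.2344, 0.1687]
tool_rot: [0.7, 0.714, -0.0, 0.001]
force: [-1.3, 0.5, 0.5]
finger_gap: 0.0
gripper_force: 0.0
t: 15.2
tcp_pos: [0.6063, -0.2298, 0.0822]
tool_rot: [0.699, 0.715, -0.0, -0.0]
force: [0.1, -0.4, -0.5]
finger_gap: 0.001
gripper_force: 0.0
```

```bash
python3 -m handwheel '[[3,0,0,0,0,0,0],[1.5,0,0,0,0,0,0],[1.5,0,0,0,0,0,0],[1.5,0,0,0,0,0,0],[0,0,0,0,0,0,0],[0,0,0,0,0,0,0],[0,0,0,0,0,0,0],[0,0,0,0,0,0,0],[0,0,0,0,0,0,0],[0,0,0,0,0,0,0]]'
```

```text
t: 16.45
tcp_pos: [0.6129, -0.2298, 0.0823]
tool_rot: [0.699, 0.715, -0.001, -0.001]
force: [-5.3, -1.0, 3.2]
finger_gap: -0.002
gripper_force: 2.6
```

```bash
python3 -m handwheel '[[1,0,0,0,0,0,0],[1,0,0,0,0,0,0],[1,0,0,0,0,0,0],[1,0,0,0,0,0,0],[1,0,0,0,0,0,0],[1,0,0,0,0,0,0],[0,0,0,0,0,0,0],[0,0,0,0,0,0,0],[0,0,0,0,0,0,0],[0,0,0,0,0,0,0]]'
```

```text
t: 17.7
tcp_pos: [0.6187, -0.2297, 0.0823]
tool_rot: [0.699, 0.715, -0.001, -0.001]
force: [-5.3, 0.0, 3.5]
finger_gap: -0.0
gripper_force: 2.8
```

```bash
python3 -m handwheel '[[1,0,0,0,0,0,0],[1,0,0,0,0,0,0],[1,0,0,0,0,0,0],[0,0,0,0,0,0,0],[0,0,0,0,0,0,0],[0,0,0,0,0,0,0],[0,0,0,0,0,0,0],[0,0,0,0,0,0,0],[0,0,0,0,0,0,0],[0,0,0,0,0,0,0]]'
```

```text
t: 18.95
tcp_pos: [0.6201, -0.2296, 0.0823]
tool_rot: [0.699, 0.716, -0.002, -0.003]
force: [-8.3, -0.7, 6.5]
finger_gap: -0.001
gripper_force: 4.6
```

```bash
python3 -m handwheel '[[1,0,0,0,0,0,0],[0.5,0,0,0,0,0,0],[0,0,0,0,0,0,0],[0,0,0,0,0,0,0],[-50,0,0,0,0,0,0],[-55,0,0,0,0,0,0],[0,0,30,0,0,0,0.5],[0,0,50,0,0,0,1],[0,0,20,0,0,0,1],[0,0,0,0,0,0,1]]'
python3 - <<'E'
from h import *
s=manip.sense();print(s["tcp_pos"],s["tool_rot"]);snap("top","t2.png",(385,130,555,260),4.6);snap("wrist","w3.png")
# predicted pixels of drawer_top ends for out 0..55 mm in top & wrist
for d in(0,30,40,50,55):
    x=.6308-d/1000
    print(d,proj("top",[[x-.0027,-.1053,.112],[x+.0027,-.355,.112]]).round(1).tolist(),proj("wrist",[[x,-.2302,.112]]).round(0).tolist())
E
```

```text
t: 20.2
tcp_pos: [0.5215, -0.2306, 0.1843]
tool_rot: [0.699, 0.715, 0.001, 0.003]
force: [0.1, -0.3, -0.2]
finger_gap: 0.851
gripper_force: 0.0
[ 0.52147738 -0.23062289  0.18425974] [0.69873943 0.71536934 0.00085286 0.00303259]
0 [[408.8, 187.5], [536.1, 183.5]] [[523.0, 266.0]]
30 [[409.1, 202.7], [536.7, 198.7]] [[468.0, 265.0]]
40 [[409.2, 207.8], [536.9, 203.8]] [[450.0, 265.0]]
50 [[409.3, 212.9], [537.1, 208.9]] [[432.0, 264.0]]
55 [[409.3, 215.4], [537.1, 211.4]] [[423.0, 264.0]]
```

View pics/t2.png

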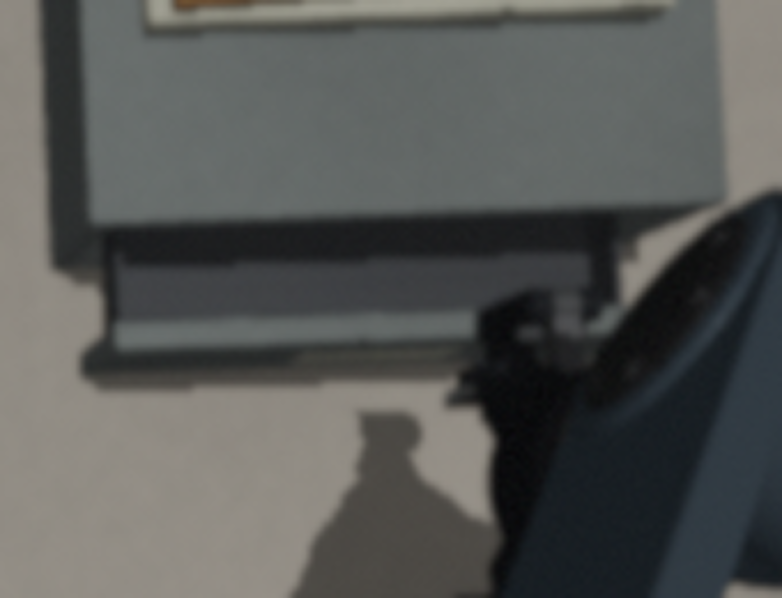

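The drawer has sprung out. Its top edge in the crop is at rows 320–350, which makes it about 32 mm out. I'll check the wrist picture for the pinch.

View pics/w3.png

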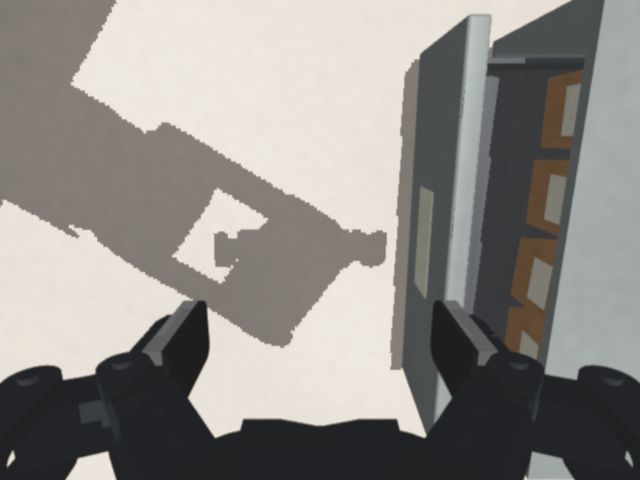

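Four cartons are visible at about (562,110), (548,197), (538,275) and (525,330). The drawer front's top edge runs at u≈458–479 at v=265, which gives x≈0.600. I'll pinch it there.

```bash
python3 -m handwheel '[[40,0,0,0,0,0,0.4],[38.5,0,0,0,0,0,0.4],[0,0,0,0,0,0,0.4],[0,0,-30,0,0,0,0.4],[0,0,-25,0,0,0,0.4],[0,0,-20,0,0,0,0.4],[0,0,-15,0,0,0,0.4],[0,0,-8,0,0,0,0.4],[0,0,0,0,0,0,0.1],[0,0,0,0,0,0,0]]' 40
python3 -m handwheel '[[0,0,0,0,0,0,0],[0,0,0,0,0,0,0],[0,0,0,0,0,0,0],[0,0,0,0,0,0,0],[0,0,0,0,0,0,0],[-2,0,0,0,0,0,0],[-4,0,0,0,0,0,0],[-4,0,0,0,0,0,0],[0,0,0,0,0,0,0],[0,0,0,0,0,0,0]]' 40
```

```text
t: 21.55
tcp_pos: [0.5977, -0.2295, 0.084]
tool_rot: [0.699, 0.715, -0.0, -0.0]
force: [0.1, -0.3, -6.1]
finger_gap: 0.137
gripper_force: 41.4
t: 22.8
tcp_pos: [0.5874, -0.2298, 0.084]
tool_rot: [0.699, 0.715, -0.0, -0.001]
force: [-0.7, -0.8, -11.4]
finger_gap: 0.131
gripper_force: 40.5
```

```bash
python3 -m handwheel '[[-12,-0.3,0,0,0,0,0],[-16,-0.3,0,0,0,0,0],[-16,-0.3,0,0,0,0,0],[-16,-0.3,0,0,0,0,0],[-16,-0.3,0,0,0,0,0],[-16,-0.3,0,0,0,0,0],[-16,-0.3,0,0,0,0,0],[-16,-0.3,0,0,0,0,0],[-10,-0.3,0,0,0,0,0],[-5,-0.3,0,0,0,0,0]]'
python3 -m handwheel '[[-2,0,0,0,0,0,0],[-1,0,0,0,0,0,0],[0,0,0,0,0,0,0],[0,0,0,0,0,0,0.2],[0,0,0,0,0,0,0.4],[0,0,30,0,0,0,0.4],[0,0,50,0,0,0,0.4],[0,0,60,0,0,0,1],[0,0,50,0,0,0,1],[0,0,0,0,0,0,1]]'
```

```text
t: 24.05
tcp_pos: [0.4478, -0.2332, 0.084]
tool_rot: [0.699, 0.715, -0.0, -0.0]
force: [1.0, -2.7, -26.2]
finger_gap: 0.132
gripper_force: 39.2
t: 25.3
tcp_pos: [0.4487, -0.2346, 0.2806]
tool_rot: [0.699, 0.716, 0.001, 0.007]
force: [-1.1, 0.1, -0.3]
finger_gap: 0.995
gripper_force: 0.0
```

```bash
python3 -m handwheel '[[30,-30,0,0,0,0,1],[30,-30,0,0,0,0,1],[0,-30,0,0,0,0,1],[0,0,0,0,0,0,1],[0,0,0,0,0,0,1],[0,0,0,0,0,0,1],[0,0,0,0,0,0,1],[0,0,0,0,0,0,1],[0,0,0,0,0,0,1],[0,0,0,0,0,0,1]]'
python3 - <<'E'
from h import *
s=manip.sense();print(s["tcp_pos"],s["tool_rot"]);np.savez("w4.npz",*cal("wrist"));snap("wrist","w4.png")
print(proj("wrist",[[.553,y,.094] for y in(-.13,-.2,-.27,-.33)]).round(0).tolist())
E
```

```text
t: 26.55
tcp_pos: [0.5062, -0.3228, 0.2743]
tool_rot: [0.699, 0.715, 0.0, 0.0]
force: [0.2, 0.1, 0.4]
finger_gap: 0.998
gripper_force: 0.0
[ 0.50615924 -0.32275766  0.27434259] [6.98689643e-01 7.15424896e-01 2.99056385e-05 2.41209964e-05]
[[395.0, -55.0], [388.0, 56.0], [382.0, 154.0], [377.0, 229.0]]
```

View pics/w4.png

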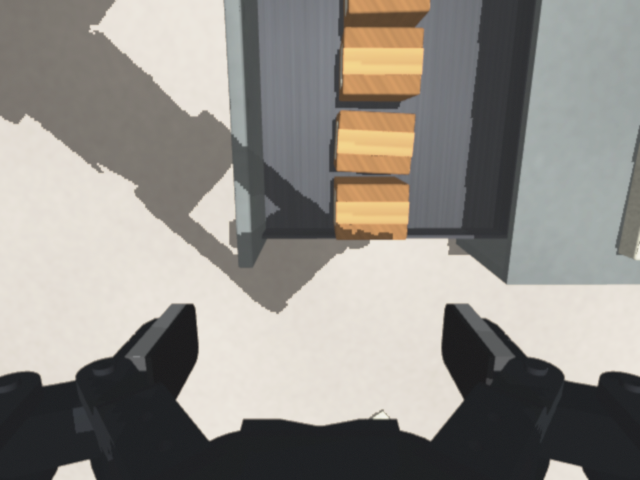

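The wrist view shows the open drawer with cartons at about (372,208), (375,143), (382,62) and a fourth at the top edge (388,10), tapes running along world x. I'll write a colour detector to save pictures.

```bash
cat > det.py <<'E'
from h import *
def blobs(im,c,z,amin=600):
    """kraft blobs: centre px, bbox, minAreaRect on plane z -> x,y,yaw,size(mm)"""
    hsv=cv2.cvtColor(im,cv2.COLOR_BGR2HSV)
    m=cv2.inRange(hsv,(8,75,60),(28,255,255)); m=cv2.morphologyEx(m,cv2.MORPH_OPEN,np.ones((3,3)))
    n,l,st,_=cv2.connectedComponentsWithStats(m)
    for i in range(1,n):
        if st[i,4]<amin: continue
        p=cv2.findContours((l==i).astype(np.uint8),0,1)[0][0].reshape(-1,2)
        w=np.array([ray("",u,v,z,c)[:2] for u,v in p])*1000
        (x,y),(a,b),t=cv2.minAreaRect(w.astype(np.float32))
        if a<b: a,b,t=b,a,t+90
        t=(t+90)%180-90
        print(f"px {st[i,:4].tolist()} xy {x:.0f} {y:.0f} size {a:.0f}x{b:.0f} yaw {t:.1f}")
def look(f,z):
    c=cal("wrist");im=snap("wrist",f);R=cv2.Rodrigues(c[1])[0]
    s=manip.sense();print("tcp",s["tcp_pos"].round(4),"cam",(-R.T@c[2].ravel()).round(3));blobs(im,c,z)
E
python3 - <<'E'
from det import *
c=tuple(np.load("w4.npz").values());R=cv2.Rodrigues(c[1])[0];o=-R.T@c[2].ravel();print(o,proj("",[[o[0],o[1],.09]],c))
im=cv2.imread("pics/w4.png")
for p in((380,50),(380,32),(380,210),(345,190),(380,97),(300,100),(380,15)):print(p,cv2.cvtColor(im[p[1]:p[1]+1,p[0]:p[0]+1],cv2.COLOR_BGR2HSV).ravel())
blobs(im,c,.094)
for q in ((345,28),(423,27),(420,95),(341,92),(339,110),(415,116),(411,173),(335,170),(335,180),(408,178),(407,239),(335,239)): print(q,(ray("",*q,.094,c)*1000).round(0)[:2])
E
```

```text
[ 0.50434002 -0.2562207   0.41662065] [[319.62618527 134.08154124]]
(380, 50) [ 21 108 241]
(380, 32) [ 15 131 200]
(380, 210) [ 18 114 233]
(345, 190) [ 15 133 200]
(380, 97) [ 14 119  92]
(300, 100) [107  14 129]
(380, 15) [ 15 116  90]
px [339, 0, 91, 101] xy 549 -197 size 70x61 yaw 88.6
px [334, 110, 81, 65] xy 546 -262 size 60x46 yaw -1.4
px [334, 177, 75, 63] xy 547 -313 size 60x50 yaw 1.4
(345, 28) [ 521. -182.]
(423, 27) [ 577. -180.]
(420, 95) [ 579. -226.]
(341, 92) [ 520. -226.]
(339, 110) [ 519. -238.]
(415, 116) [ 576. -241.]
(411, 173) [ 577. -284.]
(335, 170) [ 517. -283.]
(335, 180) [ 517. -291.]
(408, 178) [ 575. -288.]
(407, 239) [ 578. -337.]
(335, 239) [ 519. -339.]
```

```bash
python3 - <<'E'
from h import *
from scipy.spatial.transform import Rotation as Ro
K,r,t=np.load("w4.npz").values()
def T(p,q): M=np.eye(4);M[:3,:3]=Ro.from_quat(q).as_matrix();M[:3,3]=p;return M
def C(r,t): M=np.eye(4);M[:3,:3]=cv2.Rodrigues(r)[0];M[:3,3]=t.ravel();return M
X=C(r,t)@T([.50616,-.32276,.27434],[.69869,.71542,0,0]) # tool->cam
def cc(p,q):
    M=X@np.linalg.inv(T(p,q));return K,cv2.Rodrigues(M[:3,:3])[0],M[:3,3]
c1=cc([.59017,.11998,.16261],[.67926,.73390,.00086,.00087]);c2=cc([.578688,.295346,.162726],[.6791236,.734022,-.001356,-.0008])
a1=cv2.imread("pics/w1.png").astype(int).sum(2);a2=cv2.imread("pics/w2.png").astype(int).sum(2)
for a,v in((a1,100),(a1,150),(a2,190)): print(v,a[v,255:415:2].tolist())
for n,c,q in(("w1",c1,[(276,100),(383,100),(277,150),(381,150)]),("w2",c2,[(278,190),(378,190)])):
    for u,v in q: print(n,u,v,(ray("",u,v,.02,c)*1000).round(1)[:2],(ray("",u,v,.006,c)*1000).round(1)[:2])
print((ray("",330,177,.006,c2)*1000).round(1),(ray("",330,315,.006,c1)*1000).round(1),(ray("",330,362,.078,c1)*1000).round(1))
E
```

```text
100 [628, 626, 625, 520, 673, 684, 680, 681, 681, 660, 397, 649, 683, 687, 686, 695, 692, 688, 702, 700, 691, 698, 703, 698, 692, 695, 700, 699, 700, 696, 695, 692, 689, 691, 695, 695, 689, 691, 700, 701, 704, 699, 696, 692, 699, 695, 687, 695, 698, 698, 694, 695, 691, 688, 684, 689, 700, 693, 693, 698, 691, 683, 463, 278, 593, 688, 689, 688, 686, 683, 628, 611, 610, 608, 609, 608, 609, 609, 611, 611]
150 [630, 631, 629, 630, 655, 670, 674, 608, 675, 676, 483, 532, 673, 680, 683, 690, 689, 686, 695, 696, 683, 692, 701, 695, 684, 690, 696, 689, 696, 696, 695, 689, 688, 690, 695, 690, 689, 692, 693, 698, 701, 697, 695, 695, 698, 686, 692, 694, 697, 695, 695, 689, 687, 684, 691, 697, 688, 690, 693, 687, 647, 319, 301, 648, 686, 686, 653, 338, 324, 325, 514, 610, 611, 611, 612, 613, 612, 614, 615, 611]
190 [567, 567, 565, 562, 558, 512, 594, 607, 614, 620, 620, 432, 511, 612, 609, 618, 630, 624, 615, 628, 614, 623, 637, 633, 630, 624, 624, 634, 638, 625, 630, 634, 630, 636, 648, 645, 633, 640, 646, 653, 646, 621, 630, 647, 651, 648, 645, 639, 629, 635, 640, 629, 644, 643, 646, 653, 645, 643, 647, 642, 612, 327, 380, 629, 632, 629, 410, 280, 280, 338, 529, 549, 549, 553, 551, 552, 553, 556, 555, 555]
w1 276 100 [554.7 205.8] [553.2 206.8]
w1 383 100 [625.3 211.3] [627.3 212.6]
w1 277 150 [557.  173.6] [555.6 173. ]
w1 381 150 [627.7 179.1] [629.8 178.8]
w2 278 190 [546.7 321.6] [545.4 319.6]
w2 378 190 [616.5 327.1] [618.6 325.3]
[582.7 332.    6. ] [604.2  48.    6. ] [602.1  49.5  78. ]
```

```bash
python3 -m handwheel '[[20,40,0,0,0,0,1],[23,46,0,0,0,0,1],[0,0,0,0,0,0,1],[0,0,0,0,0,0,1],[0,0,0,0,0,0,1],[0,0,0,0,0,0,1],[0,0,0,0,0,0,1],[0,0,0,0,0,0,1],[0,0,0,0,0,0,1],[0,0,0,0,0,0,1]]'
python3 -c "
from det import *
look('w5.png',.094)"
```

```text
t: 27.85
tcp_pos: [0.5491, -0.2368, 0.2743]
tool_rot: [0.699, 0.715, -0.0, 0.0]
force: [0.9, -0.7, -0.4]
finger_gap: 0.995
gripper_force: 0.0
tcp [ 0.5491 -0.2368  0.2743] cam [ 0.547 -0.17   0.417]
px [578, 68, 62, 293] xy 782 -241 size 244x53 yaw -77.2
px [285, 71, 79, 66] xy 550 -148 size 58x46 yaw 2.7
px [282, 147, 77, 187] xy 548 -259 size 159x60 yaw 89.3
```

```bash
python3 -m handwheel '[[1,45,-20,0,0,1.3,1],[0,44,-30,0,0,0,1],[0,0,-40,0,0,0,1],[0,0,-40,0,0,0,1],[0,0,-40,0,0,0,1],[0,0,-30,0,0,0,1],[0,0,-16,0,0,0,1],[0,0,0,0,0,0,0.6],[0,0,0,0,0,0,0.4],[0,0,0,0,0,0,0.4]]' 45
python3 -m handwheel '[[0,0,0,0,0,0,0.4],[0,0,0,0,0,0,0.4],[0,0,20,0,0,0,0.4],[0,0,50,0,0,0,0.4],[0,0,40,0,0,0,0.4],[0,0,0,0,0,0,0.4],[0,0,0,0,0,0,0.4],[0,0,0,0,0,0,0.4],[0,0,0,0,0,0,0.4],[0,0,0,0,0,0,0.4]]'
```

```text
t: 29.15
tcp_pos: [0.5508, -0.1481, 0.0595]
tool_rot: [0.69, 0.723, 0.0, 0.001]
force: [0.8, -0.0, -1.2]
finger_gap: 0.671
gripper_force: 48.4
t: 30.4
tcp_pos: [0.5498, -0.1477, 0.1674]
tool_rot: [0.691, 0.723, -0.0, -0.001]
force: [-0.1, -0.7, -1.6]
finger_gap: 0.673
gripper_force: 49.0
```

```bash
python3 -m handwheel '[[8,38,0,0,0,1.5,0.4],[8,38,0,0,0,0,0.4],[8,38,0,0,0,0,0.4],[8,38,0,0,0,0,0.4],[8,37,0,0,0,0,0.4],[9.5,36.4,0,0,0,0,0.4],[0,0,-30,0,0,0,0.4],[0,0,-30,0,0,0,0.4],[0,0,-20,0,0,0,0.4],[0,0,0,0,0,0,0.4]]'
python3 -m handwheel '[[0,0,-20,0,0,0,0.4],[0,0,-15,0,0,0,0.4],[0,0,-10,0,0,0,0.4],[0,0,-4,0,0,0,0.4],[0,0,-2,0,0,0,0.4],[0,0,0,0,0,0,0.4],[0,0,0,0,0,0,0.4],[0,0,0,0,0,0,0.4],[0,0,0,0,0,0,0.4],[0,0,0,0,0,0,0.4]]'
```

```text
t: 31.65
tcp_pos: [0.5981, 0.0777, 0.0864]
tool_rot: [0.681, 0.732, -0.001, -0.002]
force: [-0.2, -0.5, -1.6]
finger_gap: 0.672
gripper_force: 48.8
t: 32.9
tcp_pos: [0.5996, 0.0776, 0.0374]
tool_rot: [0.681, 0.732, 0.0, 0.0]
force: [0.4, -0.3, -2.0]
finger_gap: 0.669
gripper_force: 48.8
```

```bash
python3 -m handwheel '[[0,0,-1,0,0,0,0.4],[0,0,-1,0,0,0,0.4],[0,0,0,0,0,0,0.4],[0,0,0,0,0,0,0.75],[0,0,0,0,0,0,1],[0,0,0,0,0,0,1],[0,0,20,0,0,0,1],[0,0,40,0,0,0,1],[0,0,60,0,0,0,1],[0,0,60,0,0,0,1]]' 45
python3 -m handwheel '[[-15,-40,20,0,0,-2.7,1],[-15,-60,10,0,0,0,1],[-15,-60,0,0,0,0,1],[-5,-60,0,0,0,0,1],[0,-60,0,0,0,0,1],[0,-60,0,0,0,0,1],[0,-20,0,0,0,0,1],[0,0,0,0,0,0,1],[0,0,0,0,0,0,1],[0,0,0,0,0,0,1]]'
python3 -c "
from det import *
look('w6.png',.094)"
```

```text
t: 34.15
tcp_pos: [0.5992, 0.0776, 0.2168]
tool_rot: [0.681, 0.732, -0.0, -0.0]
force: [1.6, -0.3, 0.5]
finger_gap: 1.0
gripper_force: 0.0
t: 35.4
tcp_pos: [0.5498, -0.2802, 0.2454]
tool_rot: [0.697, 0.717, 0.0, -0.0]
force: [-0.8, -0.6, 0.6]
finger_gap: 1.004
gripper_force: 0.0
tcp [ 0.5499 -0.2804  0.2455] cam [ 0.548 -0.214  0.388]
px [280, 84, 85, 70] xy 549 -204 size 58x46 yaw 1.6
px [615, 153, 25, 173] xy 779 -288 size 135x18 yaw -77.0
px [277, 164, 82, 137] xy 548 -286 size 104x59 yaw -89.0
```

```bash
python3 -m handwheel '[[-1,40,-10,0,0,0,1],[0,36,-20,0,0,0,1],[0,0,-40,0,0,0,1],[0,0,-40,0,0,0,1],[0,0,-40,0,0,0,1],[0,0,-30,0,0,0,1],[0,0,-6,0,0,0,1],[0,0,0,0,0,0,0.6],[0,0,0,0,0,0,0.4],[0,0,0,0,0,0,0.4]]' 45
python3 -m handwheel '[[0,0,0,0,0,0,0.4],[0,0,0,0,0,0,0.4],[0,0,20,0,0,0,0.4],[0,0,50,0,0,0,0.4],[0,0,40,0,0,0,0.4],[0,0,0,0,0,0,0.4],[0,0,0,0,0,0,0.4],[0,0,0,0,0,0,0.4],[0,0,0,0,0,0,0.4],[0,0,0,0,0,0,0.4]]'
```

```text
t: 36.7
tcp_pos: [0.5497, -0.2067, 0.0609]
tool_rot: [0.698, 0.716, 0.0, 0.002]
force: [0.1, 0.2, 4.2]
finger_gap: 0.674
gripper_force: 49.3
t: 37.95
tcp_pos: [0.5483, -0.2061, 0.1684]
tool_rot: [0.698, 0.716, -0.0, -0.001]
force: [0.3, -0.1, -2.0]
finger_gap: 0.67
gripper_force: 49.2
```

```bash
python3 -m handwheel '[[6,40,0,0,0,2.6,0.4],[6,42,0,0,0,0,0.4],[6,42,0,0,0,0,0.4],[6,42,0,0,0,0,0.4],[6,42,0,0,0,0,0.4],[6,42,0,0,0,0,0.4],[6,42,0,0,0,0,0.4],[5.2,43.5,0,0,0,0,0.4],[0,0,0,0,0,0,0.4],[0,0,-30,0,0,0,0.4]]'
python3 -m handwheel '[[0,0,-30,0,0,0,0.4],[0,0,-25,0,0,0,0.4],[0,0,-20,0,0,0,0.4],[0,0,-15,0,0,0,0.4],[0,0,-6,0,0,0,0.4],[0,0,-3,0,0,0,0.4],[0,0,0,0,0,0,0.4],[0,0,0,0,0,0,0.4],[0,0,0,0,0,0,0.4],[0,0,0,0,0,0,0.4]]'
```

```text
t: 39.2
tcp_pos: [0.5981, 0.1296, 0.141]
tool_rot: [0.681, 0.732, 0.002, 0.002]
force: [1.0, -0.6, -1.4]
finger_gap: 0.672
gripper_force: 49.2
t: 40.45
tcp_pos: [0.596, 0.1293, 0.0406]
tool_rot: [0.682, 0.732, 0.0, 0.0]
force: [-0.8, 0.9, -1.2]
finger_gap: 0.673
gripper_force: 49.2
```

```bash
python3 -m handwheel '[[0,0,-2,0,0,0,0.4],[0,0,-1.5,0,0,0,0.4],[0,0,0,0,0,0,0.4],[0,0,0,0,0,0,0.75],[0,0,0,0,0,0,1],[0,0,0,0,0,0,1],[0,0,20,0,0,0,1],[0,0,40,0,0,0,1],[0,0,60,0,0,0,1],[0,0,60,0,0,0,1]]' 45
python3 -m handwheel '[[-10,-55,20,0,0,-3.5,1],[-10,-60,10,0,0,0,1],[-10,-60,0,0,0,0,1],[-10,-60,0,0,0,0,1],[-7,-60,0,0,0,0,1],[0,-60,0,0,0,0,1],[0,-60,0,0,0,0,1],[0,-50,0,0,0,0,1],[0,0,0,0,0,0,1],[0,0,0,0,0,0,1]]'
python3 -c "
from det import *
look('w7.png',.094)"
```

```text
t: 41.7
tcp_pos: [0.5957, 0.1292, 0.2198]
tool_rot: [0.682, 0.732, 0.0, 0.0]
force: [1.4, -1.2, 0.1]
finger_gap: 1.004
gripper_force: 0.0
t: 42.95
tcp_pos: [0.5485, -0.3352, 0.2475]
tool_rot: [0.704, 0.71, 0.0, -0.0]
force: [-0.6, -0.1, -0.4]
finger_gap: 1.003
gripper_force: 0.0
tcp [ 0.5486 -0.3345  0.2474] cam [ 0.548 -0.269  0.39 ]
px [278, 88, 85, 71] xy 547 -262 size 58x46 yaw -1.3
px [279, 164, 81, 68] xy 548 -314 size 58x49 yaw 1.0
```

```bash
python3 -m handwheel '[[-1.5,40,-10,0,0,-1.8,1],[0,33,-20,0,0,0,1],[0,0,-40,0,0,0,1],[0,0,-40,0,0,0,1],[0,0,-40,0,0,0,1],[0,0,-30,0,0,0,1],[0,0,-8,0,0,0,1],[0,0,0,0,0,0,0.6],[0,0,0,0,0,0,0.4],[0,0,0,0,0,0,0.4]]' 45
python3 -m handwheel '[[0,0,0,0,0,0,0.4],[0,0,0,0,0,0,0.4],[0,0,20,0,0,0,0.4],[0,0,50,0,0,0,0.4],[0,0,40,0,0,0,0.4],[0,0,0,0,0,0,0.4],[0,0,0,0,0,0,0.4],[0,0,0,0,0,0,0.4],[0,0,0,0,0,0,0.4],[0,0,0,0,0,0,0.4]]'
```

```text
t: 44.25
tcp_pos: [0.5484, -0.2632, 0.0605]
tool_rot: [0.715, 0.699, 0.0, 0.002]
force: [0.5, 0.9, 2.9]
finger_gap: 0.67
gripper_force: 49.4
t: 45.5
tcp_pos: [0.547, -0.2626, 0.1679]
tool_rot: [0.715, 0.699, -0.0, -0.001]
force: [0.4, 0.2, -1.7]
finger_gap: 0.67
gripper_force: 49.0
```

```bash
python3 -m handwheel '[[5,45,0,0,0,2.7,0.4],[5,50,0,0,0,2.7,0.4],[5,50,0,0,0,0,0.4],[5,50,0,0,0,0,0.4],[5,50,0,0,0,0,0.4],[5,50,0,0,0,0,0.4],[5,50,0,0,0,0,0.4],[5,50,0,0,0,0,0.4],[4.6,52,0,0,0,0,0.4],[0,0,0,0,0,0,0.4]]'
python3 -m handwheel '[[0,0,-30,0,0,0,0.4],[0,0,-30,0,0,0,0.4],[0,0,-25,0,0,0,0.4],[0,0,-20,0,0,0,0.4],[0,0,-15,0,0,0,0.4],[0,0,-6,0,0,0,0.4],[0,0,-3,0,0,0,0.4],[0,0,0,0,0,0,0.4],[0,0,0,0,0,0,0.4],[0,0,0,0,0,0,0.4]]'
```

```text
t: 46.75
tcp_pos: [0.5918, 0.1881, 0.1685]
tool_rot: [0.679, 0.734, 0.0, -0.0]
force: [-0.0, -0.8, -1.8]
finger_gap: 0.665
gripper_force: 48.9
t: 48.0
tcp_pos: [0.5923, 0.1843, 0.0403]
tool_rot: [0.681, 0.732, 0.0, 0.0]
force: [-0.6, -0.4, -1.6]
finger_gap: 0.674
gripper_force: 48.9
```

```bash
python3 -m handwheel '[[0,0,-2,0,0,0,0.4],[0,0,-1.3,0,0,0,0.4],[0,0,0,0,0,0,0.4],[0,0,0,0,0,0,0.75],[0,0,0,0,0,0,1],[0,0,0,0,0,0,1],[0,0,20,0,0,0,1],[0,0,40,0,0,0,1],[0,0,60,0,0,0,1],[0,0,60,0,0,0,1]]' 45
python3 -m handwheel '[[-10,-58,20,0,0,-3,1],[-10,-60,10,0,0,0,1],[-10,-60,0,0,0,0,1],[-10,-60,0,0,0,0,1],[-4,-60,0,0,0,0,1],[0,-60,0,0,0,0,1],[0,-60,0,0,0,0,1],[0,-60,0,0,0,0,1],[0,-60,0,0,0,0,1],[0,-10,0,0,0,0,1]]'
python3 -c "
from det import *
look('w8.png',.094)"
```

```text
t: 49.25
tcp_pos: [0.5918, 0.1842, 0.2195]
tool_rot: [0.681, 0.732, 0.0, 0.0]
force: [1.4, -0.6, -0.9]
finger_gap: 0.997
gripper_force: 0.0
t: 50.5
tcp_pos: [0.5475, -0.3684, 0.2478]
tool_rot: [0.702, 0.713, -0.0, 0.002]
force: [0.4, 1.6, 0.0]
finger_gap: 0.997
gripper_force: 0.0
tcp [ 0.5475 -0.3673  0.2475] cam [ 0.546 -0.301  0.39 ]
px [281, 121, 82, 67] xy 548 -316 size 58x46 yaw 1.8
```

```bash
python3 -m handwheel '[[0.5,30,-10,0,0,0.9,1],[0,20.5,-20,0,0,0,1],[0,0,-40,0,0,0,1],[0,0,-40,0,0,0,1],[0,0,-40,0,0,0,1],[0,0,-30,0,0,0,1],[0,0,-8,0,0,0,1],[0,0,0,0,0,0,0.6],[0,0,0,0,0,0,0.4],[0,0,0,0,0,0,0.4]]' 45
python3 -m handwheel '[[0,0,0,0,0,0,0.4],[0,0,0,0,0,0,0.4],[0,0,20,0,0,0,0.4],[0,0,50,0,0,0,0.4],[0,0,40,0,0,0,0.4],[0,0,0,0,0,0,0.4],[0,0,0,0,0,0,0.4],[0,0,0,0,0,0,0.4],[0,0,0,0,0,0,0.4],[0,0,0,0,0,0,0.4]]'
```

```text
t: 51.8
tcp_pos: [0.5495, -0.3138, 0.0604]
tool_rot: [0.694, 0.72, 0.0, 0.002]
force: [0.2, 1.0, 4.7]
finger_gap: 0.672
gripper_force: 49.3
t: 53.05
tcp_pos: [0.5481, -0.313, 0.1676]
tool_rot: [0.694, 0.72, -0.0, -0.001]
force: [-0.7, 0.0, -0.6]
finger_gap: 0.668
gripper_force: 48.8
```

```bash
python3 -m handwheel '[[4,52,0,0,0,2,0.4],[4,56,0,0,0,0,0.4],[4,56,0,0,0,0,0.4],[4,56,0,0,0,0,0.4],[4,56,0,0,0,0,0.4],[4,56,0,0,0,0,0.4],[4,56,0,0,0,0,0.4],[4,56,0,0,0,0,0.4],[4,56,0,0,0,0,0.4],[3.7,54.5,0,0,0,0,0.4]]'
python3 -m handwheel '[[0,0,0,0,0,0,0.4],[0,0,-30,0,0,0,0.4],[0,0,-30,0,0,0,0.4],[0,0,-20,0,0,0,0.4],[0,0,0,0,0,0,0.4],[0,0,0,0,0,0,0.4],[0,0,0,0,0,0,0.4],[0,0,0,0,0,0,0.4],[0,0,0,0,0,0,0.4],[0,0,0,0,0,0,0.4]]'
```

```text
t: 54.3
tcp_pos: [0.5881, 0.2432, 0.1682]
tool_rot: [0.682, 0.732, -0.0, 0.0]
force: [0.6, -0.9, -1.0]
finger_gap: 0.675
gripper_force: 48.7
t: 55.55
tcp_pos: [0.5882, 0.2413, 0.0887]
tool_rot: [0.682, 0.732, 0.0, 0.0]
force: [-0.5, -0.4, -1.1]
finger_gap: 0.675
gripper_force: 48.7
```

```bash
python3 -m handwheel '[[0,0,-20,0,0,0,0.4],[0,0,-15,0,0,0,0.4],[0,0,-10,0,0,0,0.4],[0,0,-4,0,0,0,0.4],[0,0,-2.5,0,0,0,0.4],[0,0,0,0,0,0,0.4],[0,0,0,0,0,0,0.4],[0,0,0,0,0,0,0.4],[0,0,0,0,0,0,0.4],[0,0,0,0,0,0,0.4]]'
python3 -m handwheel '[[0,0,0,0,0,0,0.75],[0,0,0,0,0,0,1],[0,0,0,0,0,0,1],[0,0,20,0,0,0,1],[0,0,40,0,0,0,1],[0,0,60,0,0,0,1],[0,-60,60,0,0,0,1],[0,-60,50,0,0,0,1],[0,-60,0,0,0,0,1],[0,0,0,0,0,0,1]]' 45
python3 -c "
from det import *
look('w9.png',.07)"
```

```text
t: 56.8
tcp_pos: [0.5882, 0.2412, 0.0371]
tool_rot: [0.682, 0.732, 0.0, 0.0]
force: [0.8, 1.0, -1.0]
finger_gap: 0.673
gripper_force: 48.7
t: 58.05
tcp_pos: [0.5887, 0.0851, 0.2436]
tool_rot: [0.684, 0.73, 0.001, 0.002]
force: [-0.3, -0.2, 1.1]
finger_gap: 1.001
gripper_force: 0.0
tcp [0.5883 0.0872 0.2429] cam [0.584 0.152 0.386]
px [291, 0, 84, 122] xy 590 201 size 80x58 yaw -86.3
px [296, 142, 81, 120] xy 601 100 size 95x62 yaw -87.1
```

View pics/w9.png

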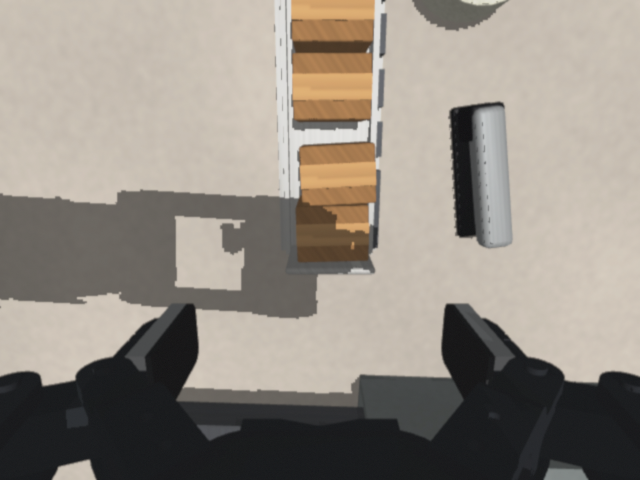

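The tray view shows cartons at about (333,232), (338,173), (332,85) and (332,20). The second one has been nudged toward the first and turned slightly. I'll check its pose numerically.

```bash
python3 - <<'E'
from h import *
c=cal("wrist")
def tr(u,v,z=.07):
    p=ray("",u,v,z,c)[:2]*1000-[591.4,188.4];C,S=np.cos(.0715),np.sin(.0715);return np.round([C*p[0]+S*p[1],-S*p[0]+C*p[1]],1)
for n,q in(("1",[(297,206),(367,204),(369,261),(297,262)]),("2",[(301,148),(374,142),(376,202),(303,206)]),("3",[(292,54),(371,53),(369,99),(293,99)])):
    r=np.array([tr(*a) for a in q]);print(n,r.tolist(),r.mean(0).round(1))
im=cv2.imread("pics/w9.png")[0:290,260:400];cv2.imwrite("pics/c9.png",cv2.resize(im,None,fx=2.05,fy=2.05,interpolation=cv2.INTER_CUBIC))
print(manip.sense()["tcp_pos"])
E
```

```text
1 [[-27.7, -88.3], [27.0, -87.0], [29.8, -133.7], [-28.6, -134.2]] [ 1.000e-01 -1.108e+02]
2 [[-23.9, -44.1], [31.0, -40.0], [34.0, -85.5], [-23.0, -88.3]] [  4.5 -64.5]
3 [[-29.3, 21.2], [27.0, 21.6], [26.5, -9.4], [-29.2, -9.2]] [-1.2  6. ]
[0.58832709 0.08724436 0.24287795]
```

View pics/c9.png

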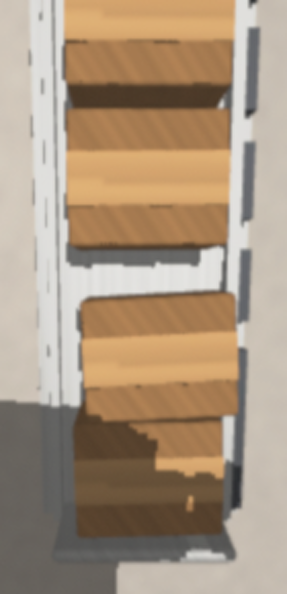

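All four tops match flat, upright cartons inside the rims, and carton 2 is at tray (4.5, -64.5) mm. That's within limits, so I'll shut the drawer now.

```bash
python3 -m handwheel '[[-29,-46,0,0,0,-2.8,0.5],[-29,-46,0,0,0,0,0],[-29,-46,0,0,0,0,0],[-29,-46,0,0,0,0,0],[-29,-46,0,0,0,0,0],[-29,-46,0,0,0,0,0],[-29,-45,0,0,0,0,0],[0,0,0,0,0,0,0],[0,0,-50,0,0,0,0],[0,0,-50,0,0,0,0]]' 60
python3 -m handwheel '[[0,0,-40,0,0,0,0],[0,0,-21,0,0,0,0],[0,0,0,0,0,0,0],[15,0,0,0,0,0,0],[15,0.3,0,0,0,0,0],[15,0.3,0,0,0,0,0],[15,0.3,0,0,0,0,0],[15,0.3,0,0,0,0,0],[0,0,0,0,0,0,0],[0,0,0,0,0,0,0]]'
```

```text
t: 59.35
tcp_pos: [0.3868, -0.231, 0.141]
tool_rot: [0.699, 0.715, 0.0, 0.002]
force: [0.3, -0.1, -0.5]
finger_gap: -0.002
gripper_force: 0.0
t: 60.6
tcp_pos: [0.46, -0.2306, 0.08]
tool_rot: [0.699, 0.715, 0.0, -0.0]
force: [-0.2, 0.5, -0.2]
finger_gap: 0.0
gripper_force: 0.0
```

```bash
python3 -m handwheel '[[15,0.3,0,0,0,0,0],[15,0.3,0,0,0,0,0],[15,0.3,0,0,0,0,0],[15,0.3,0,0,0,0,0],[15,0.3,0,0,0,0,0],[15,0.3,0,0,0,0,0],[15,0.3,0,0,0,0,0],[15,0.3,0,0,0,0,0],[12,0.2,0,0,0,0,0],[8,0,0,0,0,0,0]]'
```

```text
t: 61.85
tcp_pos: [0.5997, -0.2278, 0.0801]
tool_rot: [0.699, 0.715, -0.001, -0.001]
force: [-6.2, 1.5, 3.3]
finger_gap: -0.002
gripper_force: 2.8
```

```bash
python3 -m handwheel '[[4,0,0,0,0,0,0],[4,0,0,0,0,0,0],[3,0,0,0,0,0,0],[2,0,0,0,0,0,0],[2,0,0,0,0,0,0],[2,0,0,0,0,0,0],[1,0,0,0,0,0,0],[0,0,0,0,0,0,0],[0,0,0,0,0,0,0],[0,0,0,0,0,0,0]]'
```

```text
t: 63.1
tcp_pos: [0.617, -0.2274, 0.0802]
tool_rot: [0.699, 0.715, -0.0, -0.002]
force: [-5.4, 2.2, 2.7]
finger_gap: -0.003
gripper_force: 2.7
```

```bash
python3 -m handwheel '[[1,0,0,0,0,0,0],[1,0,0,0,0,0,0],[1,0,0,0,0,0,0],[1,0,0,0,0,0,0],[1,0,0,0,0,0,0],[0,0,0,0,0,0,0],[0,0,0,0,0,0,0],[0,0,0,0,0,0,0],[0,0,0,0,0,0,0],[0,0,0,0,0,0,0]]'
```

```text
t: 64.35
tcp_pos: [0.6199, -0.2273, 0.0802]
tool_rot: [0.699, 0.715, -0.002, -0.003]
force: [-9.9, 1.8, 5.9]
finger_gap: 0.001
gripper_force: 5.0
```

```bash
python3 -m handwheel '[[0.5,0,0,0,0,0,0],[0,0,0,0,0,0,0],[-4,0,0,0,0,0,0],[-6,0,0,0,0,0,0],[-10,0,0,0,0,0,0],[-20,0,0,0,0,0,0],[-40,0,0,0,0,0,0],[-40,0,30,0,0,0,0],[-40,30,50,0,0,0,0],[0,60,50,0,0,0,0]]'
python3 -m handwheel '[[0,60,0,0,0,0,0.5],[0,60,0,0,0,0,1],[0,0,0,0,0,0,1],[0,0,0,0,0,0,1],[0,0,0,0,0,0,1],[0,0,0,0,0,0,1],[0,0,0,0,0,0,1],[0,0,0,0,0,0,1],[0,0,0,0,0,0,1],[0,0,0,0,0,0,1]]'
python3 - <<'E'
from h import *
print(manip.sense()["tcp_pos"])
manip_im=manip.snapshot("scene")[:,:,::-1];cv2.imwrite("pics/s9f.png",manip_im)
cv2.imwrite("pics/s9.png",cv2.resize(manip_im[215:480,180:470],None,fx=2.25,fy=2.25,interpolation=cv2.INTER_CUBIC))
E
```

```text
t: 65.6
tcp_pos: [0.4671, -0.1549, 0.1957]
tool_rot: [0.701, 0.713, 0.0, 0.001]
force: [1.3, 0.1, 0.7]
finger_gap: 0.003
gripper_force: 0.0
t: 66.85
tcp_pos: [0.4683, -0.0337, 0.1944]
tool_rot: [0.699, 0.715, 0.0, 0.0]
force: [-0.2, -0.6, -0.0]
finger_gap: 1.001
gripper_force: 0.0
[ 0.46833342 -0.03366011  0.19441081]
```

View pics/s9.png

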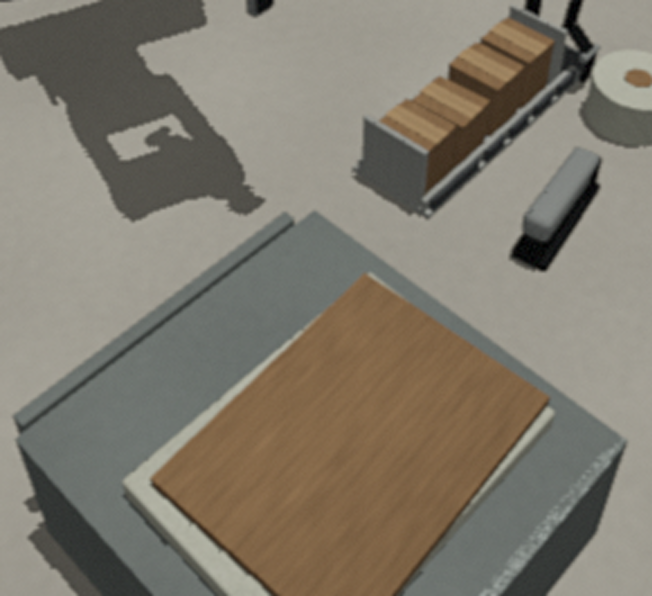

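All four cartons stand upright in the tray, around (420,120), (453,103), (487,70) and (518,40). The drawer front is back where it was in the starting picture, and the stapler and roll haven't moved. One numeric check of the front, then I'll hand in.

```bash
python3 - <<'E'
from h import *
a=cv2.imread("pics/s0.png").astype(int);b=cv2.imread("pics/s9f.png").astype(int)
d=np.abs(a-b).max(2); r=d[300:420,180:330]; print("drawer front diff",r.mean().round(2),(r>40).sum()); s=d[275:340,400:450];print("stapler",(s>40).sum())
if (r>40).sum()<60: print(manip.sign_off())
E
```

```text
drawer front diff 7.98 480
stapler 4
```

```bash
python3 - <<'E'
from h import *
a=cv2.imread("pics/s0.png");b=cv2.imread("pics/s9f.png")
d=np.abs(a.astype(int)-b).max(2)[300:420,180:330]; y,x=np.nonzero(d>40); print(np.c_[x+180,y+300].min(0),np.c_[x+180,y+300].max(0)); print(np.histogram2d(y+300,x+180,[6,6])[0].astype(int))
g=lambda i:cv2.cvtColor(i[300:415,180:325],cv2.COLOR_BGR2GRAY).astype(np.float32)
for u in (200,230,260,290):
    A=g(a)[:,u-180];B=g(b)[:,u-180]; print(u,"edges",np.argsort(-np.abs(np.diff(A)))[:4]+300,np.argsort(-np.abs(np.diff(B)))[:4]+300)
E
```

```text
[229 300] [297 312]
[[23 22 22 24 22 13]
 [22 22 22 13 21 20]
 [21 22 16  0  9 23]
 [19 22  5  0  9 18]
 [15 15  0  0  4 12]
 [15  9  0  0  0  0]]
200 edges [398 396 399 388] [388 398 396 395]
230 edges [365 376 375 373] [376 373 303 305]
260 edges [413 350 406 352] [304 413 350 405]
290 edges [380 385 320 327] [309 385 380 381]
```

The differing pixels are only the arm's shadow (rows 300–312). The drawer's edges match the starting picture, so I'm handing in.

```bash
python3 -c "
from station import manip
print(manip.sign_off())"
```

```text
the job is handed in; nothing more can be done
None
```

I handed the job in at about 67 s with the follower block locked in the last notch, all four cartons upright in the tray and the drawer pushed shut; the sign-off returned no verdict, so I don't know the score.

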